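Cover the hardware tin and take its outer lid back off

TASK

Slide the open tin across the bench, without lifting it, until it stands wholly on the round rubber mat. Then pick up the two nested lids together by the inner lid's knob, lower them onto the tin until the inner lid sits fully home in the mouth, and let go of the knob. Finally take the outer lid by its neck and lift it off alone and level, leaving the inner lid seated, and finish while still holding the outer lid still in the gripper, entirely above the top of the inner lid's knob; leave the jar, the can and the wrench alone.

Things in the scene. Friction and masses are not known exactly. Their poses are not given: they have to be found in the camera images.
- mat: Flat round black rubber mat, 150 mm across, flush with the bench (under 1 mm thick, nothing catches on it); it does not move. Origin at its centre.
- tin: Loose open round steel tin, 110 mm outside diameter, 70 mm tall, 104 mm mouth diameter (3 mm wall), 0.4 to 0.8 kg, a few screws lying in the bottom. Origin at the centre of its underside; z points up to the mouth.
- inner_lid: Loose round inner lid, 0.16 kg, under the outer lid at the start, on the bench. Bottom up (mm): plug 99 across, 0 to 12, tapering to 90 in its lowest 5; flange 114 across, 12 to 16; stem 18 across, 16 to 48; knob above. Seated, its flange rests on the tin's rim, plug in the mouth, origin 58 mm above the tin's. Origin: centre of the plug's underside, z up.
- knob (a point): Middle of the inner lid's round wooden knob, 24 mm across and 22 mm tall, on the axis 59 mm above the inner lid's origin. Its underside is 2 mm above the top of the outer lid's neck when nested. Lifting it carries both lids.
- outer_lid: Loose round steel outer lid, 0.18 kg, nested over the inner lid: flat ring 126 mm across, 4 mm thick, 40 mm hole; skirt (120 inside, 126 outside) hanging 11 mm below the ring; a neck on top. The ring just rests on the inner lid's flange, 3 mm sideways play. Origin: on the axis at the ring's underside, 16 mm above the inner lid's origin when nested, z up.
- neck (a point): Centre of the top edge of the outer lid's round neck, a tube 52 mm outside and 40 mm inside, standing 26 mm above the ring; 30 mm above the outer lid's origin. The inner lid's stem and knob pass freely through it; lifting it carries the outer lid only. When nested the knob's top stands 24 mm above it.
- jar: Bystander: closed glass jar, 68 mm across, 110 mm tall. Origin at the centre of its underside.
- can: Bystander: closed can, 72 mm across, 100 mm tall. Origin at the centre of its underside.
- wrench: Bystander: steel wrench lying flat at the far side of the bench. Origin near its middle, its length along x.
Not all that is in view belongs to the job. Leave any blue or yellow look-alike of the tin alone.

How it is judged:
On the way, in this order (a step that is already met when the one before it is completed fails the run):
1. the tin stands upright on the bench, wholly on the mat (centre within 20 mm of the mat's centre), at rest (horizontal distance between tin and mat below 0.02 m and angle between tin's own z axis and vertical below 0.05 rad and height (world z) of tin below 0.004 m and linear speed of tin below 0.01 m/s), for 0.2 s.
2. the two lids are lifted together, nested, at least 30 mm off the bench (height (world z) of inner_lid above 0.03 m and z of outer_lid in the frame of inner_lid between 0.013 and 0.019 m and horizontal distance between outer_lid and inner_lid below 0.007 m), for 0.2 s.
3. the nested lids are seated on the tin on the mat and the knob is let go (z of inner_lid in the frame of tin between 0.055 and 0.061 m and horizontal distance between inner_lid and tin below 0.006 m and angle between inner_lid's own z axis and vertical below 0.06 rad and z of outer_lid in the frame of inner_lid between 0.013 and 0.019 m and horizontal distance between outer_lid and inner_lid below 0.007 m and horizontal distance between tin and mat below 0.02 m and angle between tin's own z axis and vertical below 0.05 rad and height (world z) of tin below 0.004 m and contact force between the fingers and inner_lid below 0.1 N), for 0.2 s.
At the end, for the whole second after the job is handed in: Tin upright and wholly on the mat (centres within 20 mm); inner lid seated in it (6 mm, height 3 mm, tilt 0.06 rad), untouched; outer lid held still in the fingers, level within 0.2 rad, touching neither, lifted 65 mm or more from its nested place, so its skirt is above the knob (horizontal distance between tin and mat below 0.02 m and angle between tin's own z axis and vertical below 0.05 rad and height (world z) of tin below 0.004 m and z of inner_lid in the frame of tin between 0.055 and 0.061 m and horizontal distance between inner_lid and tin below 0.006 m and angle between inner_lid's own z axis and vertical below 0.06 rad and contact force between each of the fingers, outer_lid and inner_lid below 0.1 N and z of outer_lid in the frame of inner_lid above 0.081 m and angle between outer_lid's own z axis and vertical below 0.2 rad and linear speed of outer_lid below 0.02 m/s and contact force between the fingers and outer_lid above 1 N and contact force between outer_lid and tin below 0.1 N); the arm keeps its last pose, push and grip.
It fails at once if the tin is lifted off the bench or tipped (height (world z) of tin above 0.012 m or angle between tin's own z axis and vertical above 0.25 rad).
It fails at once if the inner lid is dropped: not in the fingers while more than 12 mm above its seat (height (world z) of inner_lid above 0.07 m and contact force between the fingers and inner_lid below 0.02 N).
It fails at once if the outer lid comes off (more than 12 mm) while the inner lid is not seated in the tin, or lifts the inner lid out (z of outer_lid in the frame of inner_lid above 0.028 m and (z of inner_lid in the frame of tin above 0.062 m or z of inner_lid in the frame of tin below 0.054 m or horizontal distance between inner_lid and tin above 0.008 m)).
It fails at once if the jar, can or wrench is moved more than 30 mm (distance of any of jar, can, wrench from where it was at the start of the episode above 0.03 m).
It also fails if it takes over 72 s, if anything falls off the work surface, if the arm or the gripper's body presses on something with over 40 N, if the wrist force passes 120 N, or if a joint passes its speed limit or range.

ROBOT

A 6-joint arm with a two-finger parallel gripper is mounted at the origin on the work surface. World frame = base frame: x ahead of the robot, y to its left, z up, the work surface at z = 0. Lengths are in m, angles in rad, forces in N, time in s.
With the tool pointing down it reaches from about 0.275 to 0.975 m from the base axis. Payload 8.4 kg.
Tool frame: the origin (TCP) lies at the very end of the fingers, on their centre line; the grasp point (between the pads) lies 19 mm behind it (tcp_to_grasp is the distance from the TCP to the grasp point, in m); z points along the fingers, y is the line along which they close (so a half turn about z gives the same grasp; the last joint's range is limited). The gripper opens to 92 mm and grips with 3 to 60 N. Pads are 20 mm wide; open, the fingers measure 128 mm over their backs; the gripper's body (75 mm by 189 mm) begins 69 mm behind the grasp point.
Start: joints at [-1.31, 0.353, 1.633, -0, 1.155, -0.002], TCP at [0.162, -0.604, 0.194] pointing down, gripper open.
Joint ranges: [-2.63, 2.63], [-0.92, 2.1], [0.06, 2.66], [-1.3, 4.44], [0, 2.69], [-3.02, 3.02]. Speed limits (rad/s): [2.22, 2.22, 2.79, 3.14, 3.14, 3.14].

INTERFACE

Orientations are given as [roll, pitch, yaw] about the fixed x, y, z axes, in that order (R = Rz(yaw) Ry(pitch) Rx(roll)).
In Python, from plant import read_state, get_image, sign_off, tcp_to_grasp gives the robot as it stands.
- The arm moves only by the shell command python3 -m handwheel 'ROWS' [FORCE]. ROWS is a JSON object whose one key "series" holds a list of rows, each a list of 3 entries, a list of its own where there are three numbers: the turn, a rotation vector about the tool's x, y, z in rad, then the shift along the tool's x, y, z in mm, then the opening, from -1 (shut) to 1 (fully open). In form: {"series": [[[rx, ry, rz], [dx, dy, dz], grip], ...]}. A call has exactly 8 rows; each row shifts and turns the commanded pose from where the row before left it, along the tool's axes as they then stand; what a row does not reach is not made up. A row lasts 1/10 s, in which the tool goes at most 50 mm and 8.59 degrees, less where a joint would pass 70% of its speed; a pose out of reach is approached as far as the arm can. A call is refused whole if a number of a shift passes 50 or a number of a turn 0.15, either way. A call with a gripper value outside its range is refused whole. The fingers move at their own pace and stop on an object; FORCE is the grip in N (left out, the last holds). Time passes only in rows, so rows that do not move let the fingers close, or fill a call up. It gives the time, the measured TCP pose, the force, the opening and the grip force at its end, in the units of the state.
- read_state(): the state, without advancing time (a new reading comes with each control period).
- get_image(name): name is "side" or "top"; returns a dict with "image" (420x560x3 uint8, red, green, blue), "K" (3x3 intrinsics, pixels), "origin" and "attitude" of the camera in the world. Camera axes: x right, y down, z forward; pixel columns grow to the right and rows downward; lengths in m; the calibration is good to about 2 mm. A picture is of the moment at which its call begins. There is no depth.
- sign_off(): hands the job in; it is judged then, once.
The state is a dict: "time": time; "joints": joint angles; "qvel": joint speeds; "effort": joint torques, N m; "tcp_pos": TCP position; "ee_rot": TCP orientation; "wrist_force": force on the tool from outside, world axes, zero at the start; "moment": the same for the moment, N m; "gripper_width": finger opening in m; "grasp_force": force on a finger pad.
Only numpy, scipy, OpenCV 4.12 (cv2) and the standard library are available. Lean on these libraries where they do the work, as an engineer would, in place of code of your own. Each camera call takes 0.05 s, during which the arm holds its last target. There are 200 camera calls.

## Working session

There is one attempt and no reset: what is moved stays moved. The work goes in short steps, Python scripts to look and compute and a shell command to move; the robot and the scene stay as the last step left them, time stands still between calls to the robot, and variables do not carry over. Pictures are saved under pics/ and viewed, at most 10 in all, crops included, and the job is handed in when it is done.

```bash
mkdir -p pics; ls; python3 - <<'E'
from plant import *
import cv2,numpy as np
s=read_state();print({k:np.round(v,3).tolist() for k,v in s.items()},tcp_to_grasp)
for n in ("side","top"):
    g=get_image(n);cv2.imwrite(f"pics/{n}0.png",g["image"][:,:,::-1]);np.savez(f"{n}0.npz",**{k:np.array(v) for k,v in g.items()})
    print(n,g["K"],g["origin"],g["attitude"])
E
```

```text
pics
{'time': 0.0, 'joints': [-1.31, 0.354, 1.634, -0.0, 1.155, -0.002], 'qvel': [-0.002, -0.001, 0.001, -0.0, 0.002, -0.002], 'effort': [0.003, -59.384, -33.421, 0.07, 0.023, -0.0], 'tcp_pos': [0.162, -0.603, 0.193], 'ee_rot': [-3.14, -0.0, 0.263], 'wrist_force': [-0.599, 0.481, 0.532], 'moment': [-0.026, -0.014, -0.0], 'grasp_force': 0.0, 'gripper_width': 0.092} 0.0187
side [[459.9026774    0.         280.52898827]
 [  0.         459.9026774  207.41918858]
 [  0.           0.           1.        ]] [ 0.42403329 -0.76724419  0.83125555] [-2.38821682  0.01790133 -0.17801462]
top [[380.01405662   0.         278.18578154]
 [  0.         380.01405662 213.11393773]
 [  0.           0.           1.        ]] [ 0.40936384 -0.04936771  0.81133874] [-2.93466717e+00  9.21156362e-04 -1.62681576e+00]
```

View pics/top0.png

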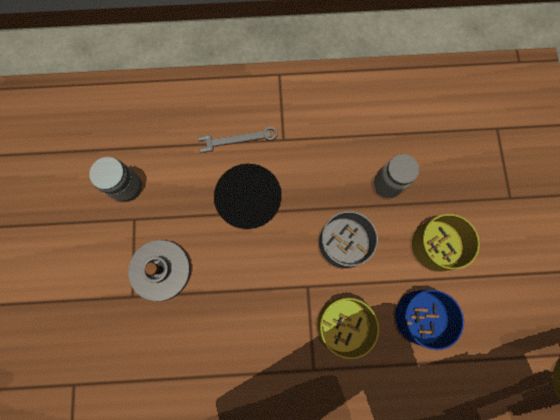

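View pics/side0.png

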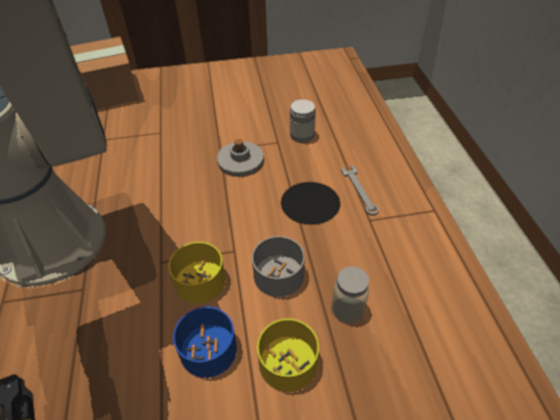

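The top view shows the mat at about (247,196), the grey tin at (349,240) and the lids at (159,270) with the knob at (153,268). It also shows the jar at (115,178) and the can at (398,175). The side view agrees: mat (310,203), tin (278,265), lids (240,155).

```bash
cat > h.py <<'E'
import numpy as np,cv2
from scipy.spatial.transform import Rotation as R
from scipy.optimize import least_squares
def cast(g,uv,z):
    uv=np.atleast_2d(uv).astype(float)
    d=np.c_[uv,np.ones(len(uv))]@np.linalg.inv(g["K"]).T@R.from_euler("xyz",g["attitude"]).as_matrix().T
    o=np.array(g["origin"]); return (o+d*((z-o[2])/d[:,2])[:,None])[:,:2]
def blob(m,near):
    cs,_=cv2.findContours(m.astype(np.uint8),cv2.RETR_EXTERNAL,cv2.CHAIN_APPROX_NONE)
    cs=[c for c in cs if cv2.contourArea(c)>15]
    return min(cs,key=lambda c:np.linalg.norm(c[:,0].mean(0)-near))[:,0]
def circ(p,r=None):
    f=lambda q:np.hypot(*(p-q[:2]).T)-(q[2] if r is None else r)
    x0=list(p.mean(0))+([.05] if r is None else [])
    s=least_squares(f,x0,loss="soft_l1",f_scale=.001);return s.x.round(4),round(float(np.abs(s.fun).mean()),4)
def hsv(g): return np.moveaxis(cv2.cvtColor(g["image"],cv2.COLOR_RGB2HSV).astype(int),2,0)
E
python3 - <<'E'
from h import *
P=dict(top=dict(mat=(247,196),tin=(349,240),lid=(159,270),knob=(153,268),jar=(108,172),can=(402,168)),
 side=dict(mat=(310,203),tin=(278,265),lid=(240,155),knob=(239,145),jar=(302,120),can=(350,295)))
for n in P:
    g=dict(np.load(n+"0.npz"));h,s,v=hsv(g);p=P[n]
    print(n,"px",[(k,[int(c[q[1],q[0]]) for c in (h,s,v)]) for k,q in p.items()])
    grey=(s<70)&(v>50)
    print("mat",circ(cast(g,cv2.convexHull(blob(v<35,p["mat"]).astype(np.int32))[:,0],0)))
    for k,z,r in(("tin",.07,.055),("lid",.02,.063)):
        b=blob(grey,p[k]);b=cv2.convexHull(b.astype(np.int32))[:,0];q=cast(g,b,z);print(k,circ(q),circ(q,r),b.min(0),b.max(0))
    x,y=p["knob"];m=(s>90)&(h<20);w=np.zeros_like(m);w[y-12:y+13,x-12:x+13]=1
    b=blob(m&w,p["knob"]);print("knob",b.min(0),b.max(0),cast(g,b.mean(0),.062),circ(cast(g,b,.07)))
    for k,z in(("jar",.11),("can",.1)): print(k,cast(g,p[k],z))
E
```

```text
top px [('mat', [0, 19, 27]), ('tin', [21, 23, 142]), ('lid', [0, 16, 16]), ('knob', [12, 155, 128]), ('jar', [45, 9, 166]), ('can', [14, 22, 126])]
mat (array([0.6232, 0.0077, 0.0724]), 0.0002)
tin (array([ 0.5065, -0.1937,  0.055 ]), 0.0006) (array([ 0.5065, -0.1937]), 0.0006) [322 211] [377 267]
lid (array([0.4699, 0.1951, 0.0629]), 0.0003) (array([0.4699, 0.1951]), 0.0003) [128 240] [188 300]
knob [145 261] [159 274] [[0.46977775 0.19554325]] (array([0.4699, 0.1933, 0.0127]), 0.0011)
jar [[0.65583076 0.26650924]]
can [[ 0.63510968 -0.30454565]]
side px [('mat', [30, 28, 37]), ('tin', [18, 28, 156]), ('lid', [16, 31, 91]), ('knob', [12, 137, 67]), ('jar', [18, 22, 59]), ('can', [17, 30, 59])]
mat (array([0.4194, 1.0081, 0.2587]), 0.0189)
tin (array([ 0.5078, -0.2177,  0.0689]), 0.0052) (array([ 0.5053, -0.2137]), 0.0125) [252 236] [303 296]
lid (array([0.4704, 0.1873, 0.0664]), 0.0019) (array([0.4702, 0.1879]), 0.0031) [217 142] [262 174]
knob [227 133] [251 150] [[0.47287027 0.21301647]] (array([0.4727, 0.2041, 0.0316]), 0.0055)
jar [[0.64166529 0.19835245]]
can [[ 0.61913295 -0.33253185]]
```

The top-view fits match the given sizes: tin radius 55 mm and outer lid radius 62.9 mm. I'll grip the tin wall on the side nearest the mat, with the closing line along the drag direction.

```bash
python3 -m handwheel '{"series":[[[0,0,0],[29.8,-21.5,0],1],[[0,0,0],[29.8,-21.5,0],1],[[0,0,0],[29.8,-21.5,0],1],[[0,0,0],[29.8,-21.5,0],1],[[0,0,0],[29.8,-21.5,0],1],[[0,0,0],[29.8,-21.5,0],1],[[0,0,0],[29.8,-21.5,0],1],[[0,0,0],[29.8,-21.5,0],1]]}' 20
python3 -m handwheel '{"series":[[[0,0,0],[29.8,-21.5,0],1],[[0,0,0],[29.8,-21.5,0],1],[[0,0,0],[29.8,-21.5,0],1],[[0,0,0],[29.8,-21.5,0],1],[[0,0,0],[29.8,-21.5,0],1],[[0,0,0],[29.8,-21.5,0],1],[[0,0,0],[29.8,-21.5,0],1],[[0,0,0],[29.8,-21.5,0],1]]}'
python3 -m handwheel '{"series":[[[0,0,0.132],[0,0,0],1],[[0,0,0.132],[0,0,0],1],[[0,0,0.132],[0,0,0],1],[[0,0,0.132],[0,0,0],1],[[0,0,0.132],[0,0,0],1],[[0,0,0.13],[0,0,0],1],[[0,0,0],[0,0,0],1],[[0,0,0],[0,0,0],1]]}'
```

```text
time: 0.9
tcp_pos: [0.3485, -0.3741, 0.1934]
ee_rot: [-3.141, 0.0, 0.263]
wrist_force: [1.5, -0.1, 0.1]
gripper_width: 0.0924
grasp_force: 0.0
time: 1.7
tcp_pos: [0.534, -0.1461, 0.1934]
ee_rot: [-3.141, 0.0, 0.263]
wrist_force: [-0.6, -0.6, 1.0]
gripper_width: 0.0919
grasp_force: 0.0
time: 2.5
tcp_pos: [0.5333, -0.1474, 0.1934]
ee_rot: [3.142, 0.0, -0.523]
wrist_force: [0.4, 0.3, -0.8]
gripper_width: 0.0917
grasp_force: 0.0
```

```bash
python3 -m handwheel '{"series":[[[0,0,0],[0,0,25],1],[[0,0,0],[0,0,25],1],[[0,0,0],[0,0,25],1],[[0,0,0],[0,0,25],0],[[0,0,0],[0,0,25],0],[[0,0,0],[0,0,20],0],[[0,0,0],[0,0,13],0],[[0,0,0],[0,0,0],0]]}'
python3 -m handwheel '{"series":[[[0,0,0],[0,0,0],-0.5],[[0,0,0],[0,0,0],-0.7],[[0,0,0],[0,0,0],-1],[[0,0,0],[0,0,0],-1],[[0,0,0],[0,0,0],-1],[[0,0,0],[0,0,0],-1],[[0,0,0],[0,0,0],-1],[[0,0,0],[0,0,0],-1]]}' 20
```

```text
time: 3.3
tcp_pos: [0.5323, -0.1472, 0.0341]
ee_rot: [3.141, 0.003, -0.525]
wrist_force: [0.4, 0.6, -0.8]
gripper_width: 0.054
grasp_force: 0.0
time: 4.1
tcp_pos: [0.5335, -0.1478, 0.0358]
ee_rot: [3.141, -0.0, -0.527]
wrist_force: [-2.3, -3.0, 4.3]
gripper_width: 0.0046
grasp_force: 19.4
```

```bash
python3 -m handwheel '{"series":[[[0,0,0],[0,-5,0],-1],[[0,0,0],[0,-10,0],-1],[[0,0,0],[0,-14,0],-1],[[0,0,0],[0,-14,0],-1],[[0,0,0],[0,-14,0],-1],[[0,0,0],[0,-14,0],-1],[[0,0,0],[0,-14,0],-1],[[0,0,0],[0,-14,0],-1]]}'
python3 -m handwheel '{"series":[[[0,0,0],[0,-14,0],-1],[[0,0,0],[0,-14,0],-1],[[0,0,0],[0,-14,0],-1],[[0,0,0],[0,-14,0],-1],[[0,0,0],[0,-14,0],-1],[[0,0,0],[0,-14,0],-1],[[0,0,0],[0,-14,0],-1],[[0,0,0],[0,-14,0],-1]]}'
python3 -m handwheel '{"series":[[[0,0,0],[0,-12,0],-1],[[0,0,0],[0,-6,0],-1],[[0,0,0],[0,-3,0],-1],[[0,0,0],[0,0,0],-1],[[0,0,0],[0,0,0],-1],[[0,0,0],[0,0,0],-0.5],[[0,0,0],[0,0,0],-0.2],[[0,0,0],[0,0,0],-0.2]]}'
python3 - <<'E'
from h import *;from plant import *
g=get_image("top");cv2.imwrite("pics/t1.png",g["image"][:,:,::-1])
E
```

```text
time: 4.9
tcp_pos: [0.5832, -0.062, 0.0358]
ee_rot: [3.141, 0.0, -0.527]
wrist_force: [-3.2, -4.3, 4.9]
gripper_width: 0.0046
grasp_force: 19.4
time: 5.7
tcp_pos: [0.6393, 0.0347, 0.0357]
ee_rot: [3.14, 0.0, -0.527]
wrist_force: [-2.5, -5.8, 6.3]
gripper_width: 0.0048
grasp_force: 19.5
time: 6.5
tcp_pos: [0.6501, 0.0534, 0.0353]
ee_rot: [-3.141, 0.0, -0.527]
wrist_force: [0.1, -0.4, -0.7]
gripper_width: 0.0269
grasp_force: 0.0
```

View pics/t1.png

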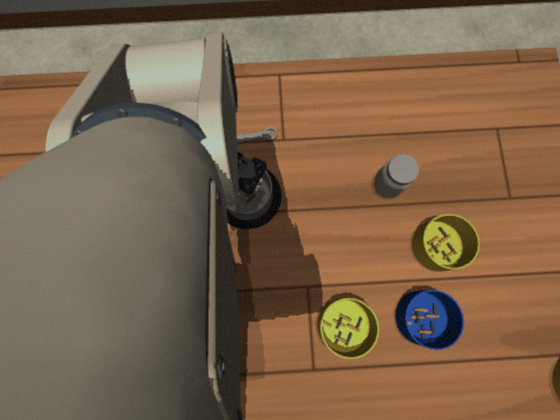

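The tin appears to be on the mat, at about (247,195), though the arm partly hides it. I'll lift clear and look again.

```bash
python3 -m handwheel '{"series":[[[0,0,0],[0,0,-10],-0.2],[[0,0,0],[0,0,-20],-0.2],[[0,0,0],[0,0,-30],-0.2],[[0,0,0],[0,0,-30],-0.2],[[0,0,0],[0,0,-30],-0.2],[[0,0,0],[0,0,-20],-0.2],[[0,0,0],[0,0,-10],-0.2],[[0,0,0],[0,0,0],-0.2]]}'
python3 -m handwheel '{"series":[[[0,0,0],[0,25,0],-0.2],[[0,0,0],[0,45,0],-0.2],[[0,0,0],[0,45,0],-0.2],[[0,0,0],[0,45,0],-0.2],[[0,0,0],[0,45,0],-0.2],[[0,0,0],[0,45,0],-0.2],[[0,0,0],[0,45,0],-0.2],[[0,0,0],[0,45,0],-0.2]]}'
python3 - <<'E'
from h import *;from plant import *
g=get_image("top");cv2.imwrite("pics/t2.png",g["image"][:,:,::-1]);h,s,v=hsv(g)
print(read_state()["joints"])
for k,q,z,r in(("tin",(247,190),.07,.055),("lid",(159,270),.02,.063)):
    b=blob((s<70)&(v>50),q);p=cast(g,cv2.convexHull(b.astype(np.int32))[:,0],z);print(k,circ(p),circ(p,r),b.min(0),b.max(0))
E
```

```text
time: 7.35
tcp_pos: [0.651, 0.0532, 0.1874]
ee_rot: [-3.14, -0.002, -0.527]
wrist_force: [1.4, -0.7, -0.3]
gripper_width: 0.0366
grasp_force: 0.0
time: 8.15
tcp_pos: [0.4772, -0.2417, 0.1843]
ee_rot: [3.142, 0.002, -0.527]
wrist_force: [0.4, 0.6, -0.2]
gripper_width: 0.0366
grasp_force: 0.0
[-0.47973443  0.22390419  1.83455538 -0.00346794  1.08568471  1.62100913]
tin (array([0.6211, 0.0078, 0.0559]), 0.0012) (array([0.6214, 0.0075]), 0.0015) [217 162] [272 218]
lid (array([0.47  , 0.1949, 0.0629]), 0.0004) (array([0.47  , 0.1949]), 0.0004) [128 240] [189 300]
```

View pics/t2.png

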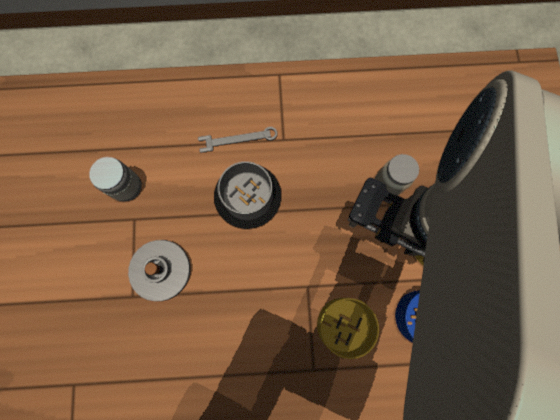

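The tin stands on the mat, with its rim spanning (217–272, 162–218); the lids are unmoved at (159,270). I'll refine the tin centre from both views, using only points on the rim's far edge.

```bash
python3 - <<'E'
from h import *;from plant import *
out=[]
for n,q in(("top",(245,188)),("side",(310,190))):
    g=get_image(n);h,s,v=hsv(g)
    for t in (45,60,80):
        b=blob((s<75)&(v>t),q);b=cv2.convexHull(b.astype(np.int32))[:,0]
        far=b[b[:,1]<b[:,1].min()+(.5*np.ptp(b[:,1]) if n=="top" else .35*np.ptp(b[:,1]))]
        p=cast(g,far,.07);print(n,t,len(far),b.min(0),b.max(0),circ(p),circ(p,.055))
    x,y=q;c=cv2.resize(g["image"][y-45:y+45,x-45:x+45,::-1],None,fx=6,fy=6);out.append(c)
cv2.imwrite("pics/c1.png",cv2.resize(np.hstack(out),(800,400)))
E
```

```text
top 45 15 [216 162] [272 219] (array([0.6209, 0.0072, 0.0564]), 0.0005) (array([0.6227, 0.0069]), 0.0006)
top 60 15 [217 162] [271 214] (array([0.6214, 0.0072, 0.0559]), 0.0003) (array([0.6226, 0.0071]), 0.0004)
top 80 13 [218 162] [271 213] (array([0.6223, 0.0074, 0.0551]), 0.0003) (array([0.6224, 0.0074]), 0.0003)
side 45 7 [285 159] [333 218] (array([0.6183, 0.0452, 0.0526]), 0.0025) (array([0.6161, 0.0409]), 0.003)
side 60 5 [287 160] [333 217] (array([0.623 , 0.0476, 0.0487]), 0.0035) (array([0.6167, 0.0385]), 0.006)
side 80 9 [288 167] [333 199] (array([0.6206, 0.0031, 0.0565]), 0.0006) (array([0.621 , 0.0049]), 0.0007)
```

View pics/c1.png

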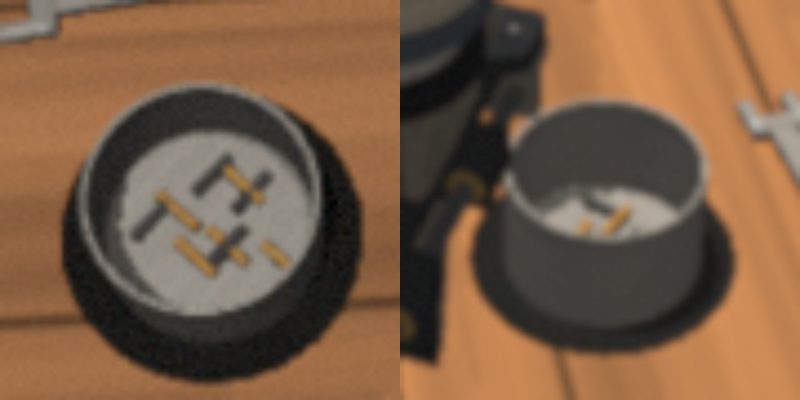

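The tin is upright and well inside the mat, centred near (0.623, 0.0075). Next I'll turn to yaw 0 and go over the lids at (0.470, 0.195).

```bash
python3 -m handwheel '{"series":[[[0,0,-0.132],[0,0,0],0.2],[[0,0,-0.132],[0,0,0],0.2],[[0,0,-0.132],[0,0,0],0.2],[[0,0,-0.131],[0,0,0],0.2],[[0,0,0],[0,0,0],0.2],[[0,0,0],[0,0,0],0.2],[[0,0,0],[0,0,0],0.2],[[0,0,0],[0,0,0],0.2]]}'
python3 -m handwheel '{"series":[[[0,0,0],[0,-30,0],0.2],[[0,0,0],[0,-40,0],0.2],[[0,0,0],[0,-40,0],0.2],[[0,0,0],[0,-40,0],0.2],[[0,0,0],[0,-40,0],0.2],[[0,0,0],[0,-40,0],0.2],[[0,0,0],[0,-40,0],0.2],[[0,0,0],[0,-40,0],0.2]]}'
python3 -m handwheel '{"series":[[[0,0,0],[0,-40,0],0.2],[[0,0,0],[0,-40,0],0.2],[[0,0,0],[0,-30,0],0.2],[[0,0,0],[0,-20,0],0.2],[[0,0,0],[0,0,0],0.2],[[0,0,0],[0,0,0],0.2],[[0,0,0],[0,0,0],0.2],[[0,0,0],[0,0,0],0.2]]}'
```

```text
time: 9.1
tcp_pos: [0.4792, -0.2405, 0.1854]
ee_rot: [-3.141, 0.0, -0.002]
wrist_force: [0.3, -0.2, 0.9]
gripper_width: 0.0552
grasp_force: 0.0
time: 9.9
tcp_pos: [0.479, 0.0708, 0.1858]
ee_rot: [-3.141, -0.001, -0.002]
wrist_force: [0.6, 0.6, 0.3]
gripper_width: 0.0552
grasp_force: 0.0
time: 10.7
tcp_pos: [0.4792, 0.1982, 0.1856]
ee_rot: [3.141, 0.0, -0.002]
wrist_force: [0.0, 0.3, 0.1]
gripper_width: 0.0548
grasp_force: 0.0
```

```bash
python3 -m handwheel '{"series":[[[0,0,0],[-9,3,20],0.2],[[0,0,0],[0,0,30],0.2],[[0,0,0],[0,0,30],0.2],[[0,0,0],[0,0,25],0.2],[[0,0,0],[0,0,20],0.2],[[0,0,0],[0,0,8],0.2],[[0,0,0],[0,0,3],0.2],[[0,0,0],[0,0,0],0.2]]}'
python3 -m handwheel '{"series":[[[0,0,0],[0,0,0],-0.2],[[0,0,0],[0,0,0],-0.4],[[0,0,0],[0,0,0],-0.6],[[0,0,0],[0,0,0],-1],[[0,0,0],[0,0,0],-1],[[0,0,0],[0,0,0],-1],[[0,0,0],[0,0,0],-1],[[0,0,0],[0,0,0],-1]]}' 30
```

```text
time: 11.5
tcp_pos: [0.4706, 0.196, 0.05]
ee_rot: [-3.141, -0.0, -0.001]
wrist_force: [0.4, -0.3, 0.8]
gripper_width: 0.0551
grasp_force: 0.0
time: 12.3
tcp_pos: [0.4702, 0.1961, 0.0496]
ee_rot: [3.142, 0.0, -0.0]
wrist_force: [-0.7, -0.4, 0.8]
gripper_width: 0.0
grasp_force: 0.0
```

The gripper closed fully, so the knob was missed. I'll look before doing anything else.

```bash
python3 - <<'E'
from h import *;from plant import *
print(read_state()["gripper_width"],read_state()["grasp_force"])
a=get_image("side");b=get_image("top")
c=cv2.resize(a["image"][90:220,160:290,::-1],(400,400),interpolation=cv2.INTER_CUBIC);d=cv2.resize(b["image"][205:335,95:225,::-1],(400,400),interpolation=cv2.INTER_CUBIC)
cv2.imwrite("pics/c2.png",np.hstack([c,d]))
E
```

```text
4.338908600648987e-05 0.0
```

View pics/c2.png

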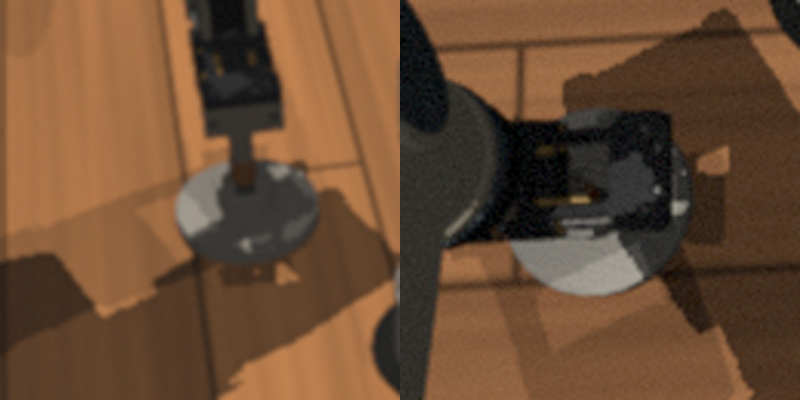

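The lids have not moved: the side blob is still centred near (240,158), and brown from the knob is visible at about (239,147). The closed fingers are by the knob. I'll zoom in to see whether they are beside it or above it.

```bash
python3 - <<'E'
from h import *;from plant import *
a=get_image("side");b=get_image("top")
r=R.from_euler("xyz",a["attitude"]).as_matrix()
def proj(g,p):
    q=R.from_euler("xyz",g["attitude"]).as_matrix().T@(np.array(p)-g["origin"]);q=g["K"]@q;return (q[:2]/q[2]).round(1)
for p in ([.47,.195,.07],[.47,.195,.046],[.47,.195,.02],[.47,.196,.0496]): print(p,proj(a,p),proj(b,p))
c=np.load("side0.npz")["image"]
f=lambda i:cv2.resize(cv2.convertScaleAbs(i[120:175,212:267,::-1],alpha=1.7),(400,400),interpolation=cv2.INTER_CUBIC)
cv2.imwrite("pics/c3.png",np.hstack([f(c),f(a["image"])]))
E
```

```text
[0.47, 0.195, 0.07] [238.2 141.1] [150.7 268.1]
[0.47, 0.195, 0.046] [238.9 148.2] [154.7 268.9]
[0.47, 0.195, 0.02] [239.7 155.7] [158.7 269.7]
[0.47, 0.196, 0.0496] [238.8 146.9] [153.6 268.8]
```

View pics/c3.png

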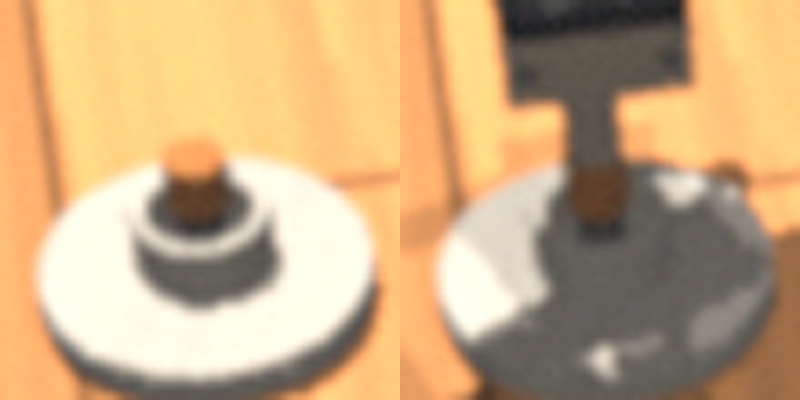

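```bash
python3 - <<'E'
from h import *;from plant import *
a=get_image("side");c=np.load("side0.npz")["image"]
def proj(g,p):
    q=R.from_euler("xyz",g["attitude"]).as_matrix().T@(np.array(p)-g["origin"]);q=g["K"]@q;return (q[:2]/q[2]).round(1)
for y in (.196,.187,.178):
  for z in (.0496,.07,.12): print(y,z,proj(a,[.46,y,z]),proj(a,[.48,y,z]))
for r in range(134,156,1): print(r,c[r,239],a["image"][r,239],a["image"][r,233:247,0])
print(read_state())
E
```

```text
0.196 0.0496 [235.  147.4] [242.5 146.5]
0.196 0.07 [234.3 141.4] [241.9 140.4]
0.196 0.12 [232.5 125.9] [240.3 125. ]
0.187 0.0496 [235.4 149.5] [242.9 148.6]
0.187 0.07 [234.7 143.5] [242.3 142.5]
0.187 0.12 [232.9 128. ] [240.8 127.1]
0.178 0.0496 [235.8 151.7] [243.3 150.7]
0.178 0.07 [235.1 145.6] [242.7 144.7]
0.178 0.12 [233.3 130.2] [241.2 129.2]
134 [190 128  79] [53 48 44] [118  86  58  53  54  54  53  57  93 146 175 184 185 186]
135 [191 129  80] [51 48 43] [160 114  66  52  53  53  51  57  98 153 185 191 189 188]
136 [191 129  80] [51 48 43] [173 125  72  53  54  54  51  55  93 144 176 183 181 180]
137 [188 127  78] [52 48 43] [168 125  75  53  51  53  52  55  79 126 159 168 166 171]
138 [178 119  73] [52 49 43] [155 116  72  54  53  55  52  51  73 118 151 160 158 165]
139 [162 107  64] [52 49 44] [147 115  73  54  53  53  52  53  73 116 150 160 159 165]
140 [153  99  59] [53 50 44] [149 117  73  52  52  55  53  51  69 110 144 153 153 159]
141 [152  99  58] [53 48 44] [145 108  65  51  52  55  53  54  59  88 118 128 127 132]
142 [150  97  57] [54 47 40] [137 102  65  51  
[... 986 characters left out ...]
8 58 58 59 57 55]
{'time': 12.55, 'joints': array([ 3.92315622e-01,  3.69314680e-01,  1.99648613e+00, -1.16604437e-05,
        7.75839793e-01,  1.96332981e+00]), 'qvel': array([ 0.00063965, -0.00041829,  0.00078569, -0.00061204,  0.00039546,
        0.00209266]), 'effort': array([ 3.27645408e-03, -5.09064782e+01, -2.38444269e+01, -1.07194588e-02,
       -7.48691289e-02, -3.55235261e-05]), 'tcp_pos': array([0.470164  , 0.19615709, 0.04956703]), 'ee_rot': array([ 3.14156677e+00,  4.11775637e-05, -2.09539139e-04]), 'wrist_force': array([ 0.33336057,  0.26317807, -1.03571117]), 'moment': array([ 0.01896253,  0.04743252, -0.05580334]), 'grasp_force': 0.0, 'gripper_width': -1.2053165642024065e-05}
```

The knob sits in place with the closed fingers just above its top: the finger tip is at row 142.5, while TCP z = 0.05 predicts about row 151. So the real finger tips are roughly 20–28 mm higher than reported. I'll open, go 18 mm lower and close again.

```bash
python3 -m handwheel '{"series":[[[0,0,0],[0,0,-5],0.2],[[0,0,0],[0,0,0],0.2],[[0,0,0],[0,0,0],0.2],[[0,0,0],[0,0,0],0.2],[[0,0,0],[0,0,0],0.2],[[0,0,0],[0,0,0],0.2],[[0,0,0],[0,0,0],0.2],[[0,0,0],[0,0,0],0.2]]}'
python3 -m handwheel '{"series":[[[0,0,0],[0,0,5],0.2],[[0,0,0],[0,0,4],0.2],[[0,0,0],[0,0,4],0.2],[[0,0,0],[0,0,4],0.2],[[0,0,0],[0,0,3],0.2],[[0,0,0],[0,0,3],0.2],[[0,0,0],[0,0,0],0.2],[[0,0,0],[0,0,0],0.2]]}'
```

```text
time: 13.35
tcp_pos: [0.4702, 0.1962, 0.0545]
ee_rot: [3.142, 0.0, -0.0]
wrist_force: [-0.6, -0.2, -0.4]
gripper_width: 0.055
grasp_force: 0.0
time: 14.15
tcp_pos: [0.4702, 0.1962, 0.0316]
ee_rot: [-3.142, 0.0, -0.0]
wrist_force: [-0.3, 0.4, -0.2]
gripper_width: 0.0551
grasp_force: 0.0
```

```bash
python3 -m handwheel '{"series":[[[0,0,0],[0,0,0],0],[[0,0,0],[0,0,0],-0.1],[[0,0,0],[0,0,0],-0.2],[[0,0,0],[0,0,0],-0.3],[[0,0,0],[0,0,0],-0.4],[[0,0,0],[0,0,0],-0.6],[[0,0,0],[0,0,0],-1],[[0,0,0],[0,0,0],-1]]}' 25
python3 -m handwheel '{"series":[[[0,0,0],[0,0,0],-1],[[0,0,0],[0,0,0],-1],[[0,0,0],[0,0,0],-1],[[0,0,0],[0,0,0],-1],[[0,0,0],[0,0,0],-1],[[0,0,0],[0,0,0],-1],[[0,0,0],[0,0,0],-1],[[0,0,0],[0,0,0],-1]]}' 25
```

```text
time: 14.95
tcp_pos: [0.4701, 0.1961, 0.0316]
ee_rot: [3.141, 0.0, -0.0]
wrist_force: [0.3, -1.4, 2.2]
gripper_width: 0.0233
grasp_force: 25.0
time: 15.75
tcp_pos: [0.4702, 0.1961, 0.0316]
ee_rot: [3.141, 0.0, -0.0]
wrist_force: [-0.3, -3.4, 3.2]
gripper_width: 0.0232
grasp_force: 25.0
```

The width is 23 mm at 25 N, so the knob is held. I'll lift slowly with a firmer grip and check.

```bash
python3 -m handwheel '{"series":[[[0,0,0],[0,0,0],-1],[[0,0,0],[0,0,-2],-1],[[0,0,0],[0,0,-5],-1],[[0,0,0],[0,0,-8],-1],[[0,0,0],[0,0,-8],-1],[[0,0,0],[0,0,-8],-1],[[0,0,0],[0,0,-8],-1],[[0,0,0],[0,0,-6],-1]]}' 40
python3 -m handwheel '{"series":[[[0,0,0],[0,0,0],-1],[[0,0,0],[0,0,0],-1],[[0,0,0],[0,0,0],-1],[[0,0,0],[0,0,0],-1],[[0,0,0],[0,0,0],-1],[[0,0,0],[0,0,0],-1],[[0,0,0],[0,0,0],-1],[[0,0,0],[0,0,0],-1]]}'
python3 - <<'E'
from h import *;from plant import *
a=get_image("side");b=get_image("top")
c=cv2.resize(a["image"][80:190,175:310,::-1],(488,400),interpolation=cv2.INTER_CUBIC);d=cv2.resize(b["image"][215:325,95:180,::-1],(309,400),interpolation=cv2.INTER_CUBIC)
cv2.imwrite("pics/c4.png",cv2.convertScaleAbs(np.hstack([c,d]),alpha=1.5))
E
```

```text
time: 16.55
tcp_pos: [0.4704, 0.1963, 0.0776]
ee_rot: [-3.141, -0.001, -0.0]
wrist_force: [-0.1, 0.2, -3.4]
gripper_width: 0.0225
grasp_force: 40.0
time: 17.35
tcp_pos: [0.4701, 0.1962, 0.0765]
ee_rot: [3.142, 0.0, -0.0]
wrist_force: [0.3, -0.1, -1.9]
gripper_width: 0.023
grasp_force: 40.0
```

View pics/c4.png

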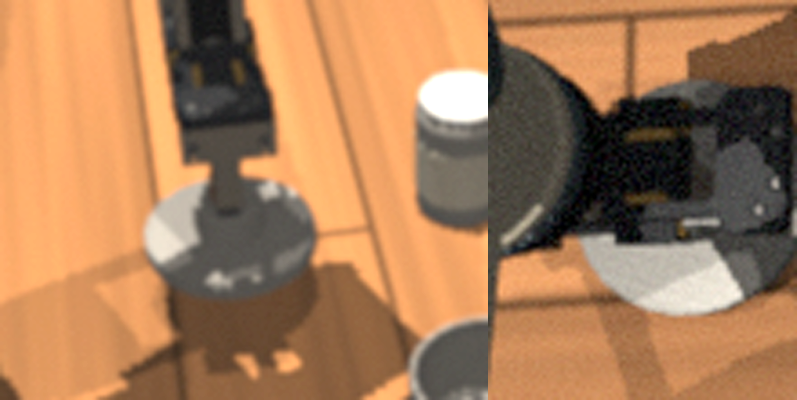

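Both lids hang level from the knob, clear of the bench, with their shadow below. I'll raise them further and carry them over the tin.

```bash
python3 -m handwheel '{"series":[[[0,0,0],[0,0,-5],-1],[[0,0,0],[0,0,-10],-1],[[0,0,0],[0,0,-12],-1],[[0,0,0],[0,0,-12],-1],[[0,0,0],[0,0,-12],-1],[[0,0,0],[0,0,-8],-1],[[0,0,0],[0,0,-4],-1],[[0,0,0],[0,0,-2],-1]]}'
python3 -m handwheel '{"series":[[[0,0,0],[3,4,0],-1],[[0,0,0],[7,8,0],-1],[[0,0,0],[10,12,0],-1],[[0,0,0],[12,15,0],-1],[[0,0,0],[12,15,0],-1],[[0,0,0],[12,15,0],-1],[[0,0,0],[12,15,0],-1],[[0,0,0],[12,15,0],-1]]}'
python3 -m handwheel '{"series":[[[0,0,0],[12,15,0],-1],[[0,0,0],[12,15,0],-1],[[0,0,0],[12,15,0],-1],[[0,0,0],[12,15,0],-1],[[0,0,0],[11,12,0],-1],[[0,0,0],[8,10,0],-1],[[0,0,0],[4,5,0],-1],[[0,0,0],[2,2,0],-1]]}'
python3 -m handwheel '{"series":[[[0,0,0],[0,0,0],-1],[[0,0,0],[0,0,0],-1],[[0,0,0],[0,0,0],-1],[[0,0,0],[0,0,0],-1],[[0,0,0],[0,0,0],-1],[[0,0,0],[0,0,0],-1],[[0,0,0],[0,0,0],-1],[[0,0,0],[0,0,0],-1]]}'
```

```text
time: 18.25
tcp_pos: [0.4703, 0.1962, 0.1421]
ee_rot: [-3.141, -0.001, -0.0]
wrist_force: [0.3, -0.1, -3.8]
gripper_width: 0.0228
grasp_force: 40.0
time: 19.05
tcp_pos: [0.5511, 0.0952, 0.1411]
ee_rot: [3.141, 0.001, -0.001]
wrist_force: [-0.0, -0.5, -2.6]
gripper_width: 0.0227
grasp_force: 40.0
time: 19.85
tcp_pos: [0.6234, 0.0077, 0.1414]
ee_rot: [-3.142, 0.0, -0.001]
wrist_force: [-0.0, 0.9, -2.7]
gripper_width: 0.0231
grasp_force: 40.0
time: 20.65
tcp_pos: [0.6231, 0.0082, 0.1416]
ee_rot: [-3.142, 0.0, -0.0]
wrist_force: [0.8, 0.6, -2.8]
gripper_width: 0.0226
grasp_force: 40.0
```

```bash
python3 -m handwheel '{"series":[[[0,0,0],[0,0,4],-1],[[0,0,0],[0,0,7],-1],[[0,0,0],[0,0,8],-1],[[0,0,0],[0,0,8],-1],[[0,0,0],[0,0,6],-1],[[0,0,0],[0,0,4],-1],[[0,0,0],[0,0,0],-1],[[0,0,0],[0,0,0],-1]]}'
python3 -m handwheel '{"series":[[[0,0,0],[0,0,1],-1],[[0,0,0],[0,0,1],-1],[[0,0,0],[0,0,1],-1],[[0,0,0],[0,0,1],-1],[[0,0,0],[0,0,1],-1],[[0,0,0],[0,0,1],-1],[[0,0,0],[0,0,0],-1],[[0,0,0],[0,0,0],-1]]}'
```

```text
time: 21.45
tcp_pos: [0.6232, 0.0081, 0.1046]
ee_rot: [-3.142, -0.0, -0.0]
wrist_force: [-0.7, -0.0, -3.2]
gripper_width: 0.0228
grasp_force: 40.0
time: 22.25
tcp_pos: [0.6231, 0.0081, 0.0985]
ee_rot: [3.142, 0.0, -0.0]
wrist_force: [-0.1, -0.8, -3.6]
gripper_width: 0.0231
grasp_force: 40.0
```

```bash
python3 -m handwheel '{"series":[[[0,0,0],[0,0,1],-1],[[0,0,0],[0,0,1],-1],[[0,0,0],[0,0,1],-1],[[0,0,0],[0,0,1],-1],[[0,0,0],[0,0,1],-1],[[0,0,0],[0,0,1],-1],[[0,0,0],[0,0,0],-1],[[0,0,0],[0,0,0],-1]]}'
```

```text
time: 23.05
tcp_pos: [0.623, 0.0081, 0.0924]
ee_rot: [3.142, 0.0, -0.0]
wrist_force: [-0.4, -2.6, -3.8]
gripper_width: 0.0232
grasp_force: 40.0
```

```bash
python3 -m handwheel '{"series":[[[0,0,0],[0,0.5,1],-1],[[0,0,0],[0,0,1],-1],[[0,0,0],[0,0,0.5],-1],[[0,0,0],[0,0,0.5],-1],[[0,0,0],[0,0,0],-1],[[0,0,0],[0,0,0],-1],[[0,0,0],[0,0,0],-1],[[0,0,0],[0,0,0],-1]]}'
```

```text
time: 23.85
tcp_pos: [0.6231, 0.0078, 0.0896]
ee_rot: [-3.141, 0.0, -0.0]
wrist_force: [-2.1, -0.2, -0.5]
gripper_width: 0.0228
grasp_force: 40.0
```

```bash
python3 -m handwheel '{"series":[[[0,0,0],[0,0,0.5],-1],[[0,0,0],[0,0,0],-1],[[0,0,0],[0,0,0],-0.4],[[0,0,0],[0,0,0],-0.2],[[0,0,0],[0,0,0],0],[[0,0,0],[0,0,0],0.3],[[0,0,0],[0,0,0],0.6],[[0,0,0],[0,0,0],0.6]]}'
python3 -m handwheel '{"series":[[[0,0,0],[0,0,0],0.6],[[0,0,0],[0,0,0],0.6],[[0,0,0],[0,0,0],0.6],[[0,0,0],[0,0,0],0.6],[[0,0,0],[0,0,0],0.6],[[0,0,0],[0,0,0],0.6],[[0,0,0],[0,0,0],0.6],[[0,0,0],[0,0,0],0.6]]}'
python3 - <<'E'
from h import *;from plant import *
a=get_image("side");b=get_image("top")
c=cv2.resize(a["image"][120:250,240:370,::-1],(400,400),interpolation=cv2.INTER_CUBIC);d=cv2.resize(b["image"][125:255,185:315,::-1],(400,400),interpolation=cv2.INTER_CUBIC)
cv2.imwrite("pics/c5.png",cv2.convertScaleAbs(np.hstack([c,d]),alpha=1.5))
E
```

```text
time: 24.65
tcp_pos: [0.6231, 0.0077, 0.089]
ee_rot: [-3.142, 0.0, -0.0]
wrist_force: [-0.5, -0.6, -0.6]
gripper_width: 0.0656
grasp_force: 0.0
time: 25.45
tcp_pos: [0.6231, 0.0076, 0.0891]
ee_rot: [3.142, -0.0, -0.0]
wrist_force: [-0.1, 0.5, 0.1]
gripper_width: 0.0736
grasp_force: 0.0
```

View pics/c5.png

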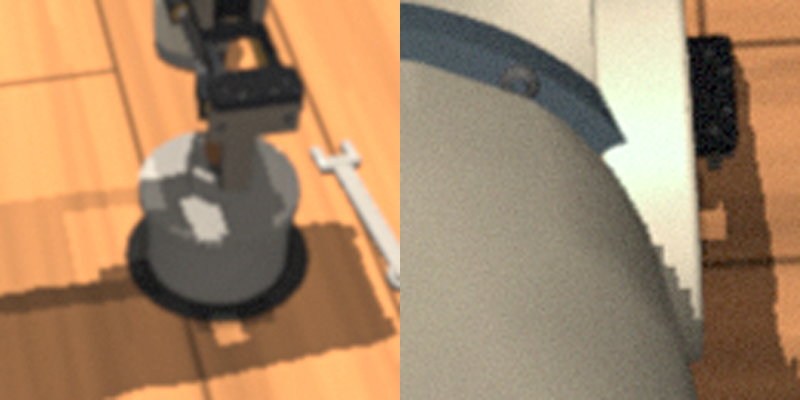

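The lids look level and down on the tin, which is centred on the mat, and the fingers are open and off the knob. I'll lower them around the neck.

```bash
python3 -m handwheel '{"series":[[[0,0,0],[0,0,4],0.6],[[0,0,0],[0,0,5],0.6],[[0,0,0],[0,0,5],0.6],[[0,0,0],[0,0,5],0.6],[[0,0,0],[0,0,4],0.6],[[0,0,0],[0,0,3],0.6],[[0,0,0],[0,0,0],0.6],[[0,0,0],[0,0,0],0.6]]}'
python3 -m handwheel '{"series":[[[0,0,0],[0,0,0],0.4],[[0,0,0],[0,0,0],0.3],[[0,0,0],[0,0,0],0.2],[[0,0,0],[0,0,0],0.1],[[0,0,0],[0,0,0],0],[[0,0,0],[0,0,0],-0.2],[[0,0,0],[0,0,0],-0.2],[[0,0,0],[0,0,0],-0.2]]}' 25
```

```text
time: 26.35
tcp_pos: [0.6232, 0.0076, 0.0631]
ee_rot: [-3.142, -0.0, -0.0]
wrist_force: [-0.0, 0.1, -0.4]
gripper_width: 0.0736
grasp_force: 0.0
time: 27.15
tcp_pos: [0.6232, 0.0077, 0.0632]
ee_rot: [-3.142, -0.0, -0.0]
wrist_force: [-1.4, -0.2, 1.3]
gripper_width: 0.0503
grasp_force: 25.0
```

The neck is held at about 51 mm wide. I'll lift it slowly at 40 N.

```bash
python3 -m handwheel '{"series":[[[0,0,0],[0,0,0],-1],[[0,0,0],[0,0,0],-1],[[0,0,0],[0,0,-1],-1],[[0,0,0],[0,0,-2],-1],[[0,0,0],[0,0,-3],-1],[[0,0,0],[0,0,-3],-1],[[0,0,0],[0,0,-2],-1],[[0,0,0],[0,0,0],-1]]}' 40
python3 -m handwheel '{"series":[[[0,0,0],[0,0,-3],-1],[[0,0,0],[0,0,-5],-1],[[0,0,0],[0,0,-6],-1],[[0,0,0],[0,0,-7],-1],[[0,0,0],[0,0,-7],-1],[[0,0,0],[0,0,-7],-1],[[0,0,0],[0,0,-7],-1],[[0,0,0],[0,0,-7],-1]]}'
python3 -m handwheel '{"series":[[[0,0,0],[0,0,-7],-1],[[0,0,0],[0,0,-7],-1],[[0,0,0],[0,0,-7],-1],[[0,0,0],[0,0,-5],-1],[[0,0,0],[0,0,-3],-1],[[0,0,0],[0,0,-1],-1],[[0,0,0],[0,0,0],-1],[[0,0,0],[0,0,0],-1]]}'
python3 -m handwheel '{"series":[[[0,0,0],[0,0,0],-1],[[0,0,0],[0,0,0],-1],[[0,0,0],[0,0,0],-1],[[0,0,0],[0,0,0],-1],[[0,0,0],[0,0,0],-1],[[0,0,0],[0,0,0],-1],[[0,0,0],[0,0,0],-1],[[0,0,0],[0,0,0],-1]]}'
python3 - <<'E'
from h import *;from plant import *
a=get_image("side")
cv2.imwrite("pics/c6.png",cv2.convertScaleAbs(cv2.resize(a["image"][85:245,220:380,::-1],(560,560),interpolation=cv2.INTER_CUBIC),alpha=1.6))
E
```

```text
time: 27.95
tcp_pos: [0.6234, 0.0076, 0.0745]
ee_rot: [-3.142, -0.001, -0.0]
wrist_force: [-0.8, 0.2, -1.4]
gripper_width: 0.0501
grasp_force: 40.0
time: 28.75
tcp_pos: [0.6232, 0.0076, 0.1238]
ee_rot: [-3.142, -0.0, -0.0]
wrist_force: [0.1, 0.3, -1.7]
gripper_width: 0.0504
grasp_force: 40.0
time: 29.55
tcp_pos: [0.623, 0.0076, 0.1528]
ee_rot: [-3.142, 0.0, -0.0]
wrist_force: [0.4, -0.2, -1.9]
gripper_width: 0.05
grasp_force: 40.0
time: 30.35
tcp_pos: [0.6231, 0.0076, 0.1531]
ee_rot: [-3.142, 0.0, -0.0]
wrist_force: [0.1, 0.1, -2.4]
gripper_width: 0.0503
grasp_force: 40.0
```

View pics/c6.png

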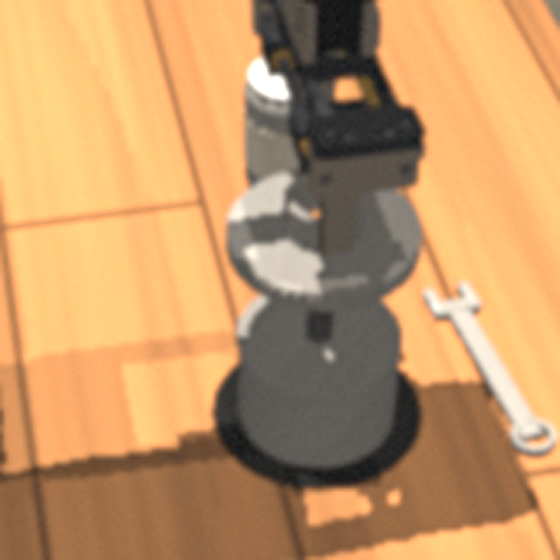

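The outer lid hangs level and alone, 90 mm up, and the wrist force of about 1.8 N matches its weight. The inner lid sits in the tin on the mat, with its stem visible at crop (318,325). The wrench and jar are untouched.

```bash
python3 -c "from plant import *;print(sign_off())"
```

```text
the job is handed in; nothing more can be done
None
```

The job is handed in, with no verdict returned: the tin stands on the mat with the inner lid seated in it, and the outer lid is held level and still about 90 mm above where it was nested.

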